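# Stir the glass nuggets and hold the stirrer up for a look

## Task

Draw the wooden stirrer out of its socket, put its foot down among the glass nuggets in the bowl and stir them round a couple of times in wide circles, so that most of them are shifted but all stay in the bowl. Then lift the stirrer out, lean it over until it is clearly nearer level than upright, and finish while holding it so, still, with every part of it at least 12 cm above the bench and touching nothing but the gripper. Leave the brush in its socket and the foil roll, the solder spool and the jar where they are.

Things in the scene. Friction and masses are not known exactly. Their poses are not given: they have to be found in the camera images.
- stirrer: hardwood stirrer, 210 mm long, about 70 g, upright in either of the holder's two sockets. Lower 130 mm: round rod 14 mm thick; upper 80 mm: square handle 20 x 20 mm, faces square to body x and y. Centre of mass about 130 mm from the foot. Origin: centre of the foot's underside, at the start 8 mm above the bench; z runs from foot to handle end (handle first spans 138 to 218 mm height)
- stirrer_tip (a point): centre of the stirrer's foot (its lower end)
- stirrer_top (a point): centre of the stirrer's handle end, 210 mm along its z from the foot
- holder: fixed wooden block 70 (x) x 170 (y) x 55 (z) mm with two round upright sockets 17 mm across and 47 mm deep, at y = +50 and y = -50 mm of its frame. Origin: centre of its underside, on the bench; it is turned up to 0.5 rad about the vertical
- bowl: fixed white ceramic bowl, it does not move. 60 mm high, 150 mm across the outside of the rim and 110 mm across the foot; walls about 4 mm thick, inner floor 6 mm above the bench and about 102 mm across, the inside widening to 142 mm at the rim. Origin: centre of its underside, on the bench; its x and y stay parallel to the world's
- nugget0: one of six alike glass nuggets, flattened domes 26 mm across and 14.5 mm thick, 13 g, lying on the bowl's inner floor, at the start in a ring about 33 mm from the bowl's centre so that the middle is free. Origin: centre of its flat underside, z through its dome
- nugget1: one of six alike glass nuggets, flattened domes 26 mm across and 14.5 mm thick, 13 g, lying on the bowl's inner floor, at the start in a ring about 33 mm from the bowl's centre so that the middle is free. Origin: centre of its flat underside, z through its dome
- nugget2: one of six alike glass nuggets, flattened domes 26 mm across and 14.5 mm thick, 13 g, lying on the bowl's inner floor, at the start in a ring about 33 mm from the bowl's centre so that the middle is free. Origin: centre of its flat underside, z through its dome
- nugget3: one of six alike glass nuggets, flattened domes 26 mm across and 14.5 mm thick, 13 g, lying on the bowl's inner floor, at the start in a ring about 33 mm from the bowl's centre so that the middle is free. Origin: centre of its flat underside, z through its dome
- nugget4: one of six alike glass nuggets, flattened domes 26 mm across and 14.5 mm thick, 13 g, lying on the bowl's inner floor, at the start in a ring about 33 mm from the bowl's centre so that the middle is free. Origin: centre of its flat underside, z through its dome
- nugget5: one of six alike glass nuggets, flattened domes 26 mm across and 14.5 mm thick, 13 g, lying on the bowl's inner floor, at the start in a ring about 33 mm from the bowl's centre so that the middle is free. Origin: centre of its flat underside, z through its dome
- brush: flat brush standing bristles up in the holder's other socket: round handle 14 mm thick, steel ferrule 18 mm thick, bristle block 9 x 20 mm; 103 mm long, its top 111 mm above the bench. Origin: lower end of the handle. Leave it alone
- foil_roll: roll of copper foil lying flat, a ring of 90 mm outside and 68 mm inside diameter, 12 mm high. Origin: centre of its underside. Leave it alone
- spool: metal solder spool standing on end, 52 mm across, 40 mm high. Origin: centre of its underside. Leave it alone
- jar: amber glass jar, 60 mm across, 90 mm high. Origin: centre of its underside. Leave it alone

How it is judged (in metres and radians):
On the way, in this order (a step that is already met when the one before it is completed fails the run):
1. the stirrer is drawn out of its socket, in the gripper (contact force between stirrer and the fingers above 0.5 N and z of stirrer_tip in the frame of holder above 0.058 m), for 0.02 s.
2. stirring: held, its foot within 30 mm of the bowl's underside, the foot is on the far (+x) side of the bowl's centre by over 12 mm (z of stirrer_tip in the frame of bowl below 0.03 m and horizontal distance between stirrer_tip and bowl below 0.06 m and contact force between stirrer and the fingers above 0.5 N and x of stirrer_tip in the frame of bowl above 0.012 m), for 0.02 s.
3. stirring on: the foot passes left or right of the centre by over 10 mm (z of stirrer_tip in the frame of bowl below 0.03 m and horizontal distance between stirrer_tip and bowl below 0.06 m and contact force between stirrer and the fingers above 0.5 N and x of stirrer_tip in the frame of bowl between -0.01 and 0.01 m and (y of stirrer_tip in the frame of bowl above 0.01 m or y of stirrer_tip in the frame of bowl below -0.01 m)), for 0.02 s.
4. stirring on: the foot is on the near (-x) side by over 12 mm (z of stirrer_tip in the frame of bowl below 0.03 m and horizontal distance between stirrer_tip and bowl below 0.06 m and contact force between stirrer and the fingers above 0.5 N and x of stirrer_tip in the frame of bowl below -0.012 m), for 0.02 s.
5. stirring on: the foot passes left or right of the centre by over 10 mm again (all of step 3), for 0.02 s.
6. stirring on: the foot is on the far side by over 12 mm again (all of step 2), for 0.02 s.
7. the foot is lifted above the bowl's rim (contact force between stirrer and the fingers above 0.5 N and z of stirrer_tip in the frame of bowl above 0.065 m), for 0.02 s.
At the end, for the whole second after the job is handed in: The stirrer is held still in the gripper (under 50 mm/s), leaning between 45 and 135 degrees from upright, both its ends over 120 mm above the bench, touching neither holder, bowl nor any bystander; all six nuggets are in the bowl and at least four of them lie over 8 mm from where they began (angle between stirrer's own z axis and vertical between 0.785398 and 2.35619 rad and height (world z) of each of stirrer_tip, stirrer_top above 0.12 m and contact force between stirrer and the fingers above 0.5 N and contact force between stirrer and holder below 0.1 N and contact force between stirrer and bowl below 0.1 N and contact force between stirrer and brush below 0.1 N and contact force between stirrer and jar below 0.1 N and contact force between stirrer and spool below 0.1 N and contact force between stirrer and foil_roll below 0.1 N and linear speed of stirrer below 0.05 m/s and horizontal distance between each of nugget0, nugget1, nugget2, nugget3, nugget4, nugget5 and bowl below 0.068 m and z of each of nugget0, nugget1, nugget2, nugget3, nugget4, nugget5 in the frame of bowl below 0.055 m and distance of any of nugget0, nugget1, nugget2 from where it was at the start of the episode above 0.008 m and distance of any of nugget0, nugget1, nugget3 from where it was at the start of the episode above 0.008 m and distance of any of nugget0, nugget1, nugget4 from where it was at the start of the episode above 0.008 m and distance of any of nugget0, nugget1, nugget5 from where it was at the start of the episode above 0.008 m and distance of any of nugget0, nugget2, nugget3 from where it was at the start of the episode above 0.008 m and distance of any of nugget0, nugget2, nugget4 from where it was at the start of the episode above 0.008 m and distance of any of nugget0, nugget2, nugget5 from where it was at the start of the episode above 0.008 m and distance of any of nugget0, nugget3, nugget4 from where it was at the start of the episode above 0.008 m and distance of any of nugget0, nugget3, nugget5 from where it was at the start of the episode above 0.008 m and distance of any of nugget0, nugget4, nugget5 from where it was at the start of the episode above 0.008 m and distance of any of nugget1, nugget2, nugget3 from where it was at the start of the episode above 0.008 m and distance of any of nugget1, nugget2, nugget4 from where it was at the start of the episode above 0.008 m and distance of any of nugget1, nugget2, nugget5 from where it was at the start of the episode above 0.008 m and distance of any of nugget1, nugget3, nugget4 from where it was at the start of the episode above 0.008 m and distance of any of nugget1, nugget3, nugget5 from where it was at the start of the episode above 0.008 m and distance of any of nugget1, nugget4, nugget5 from where it was at the start of the episode above 0.008 m and distance of any of nugget2, nugget3, nugget4 from where it was at the start of the episode above 0.008 m and distance of any of nugget2, nugget3, nugget5 from where it was at the start of the episode above 0.008 m and distance of any of nugget2, nugget4, nugget5 from where it was at the start of the episode above 0.008 m and distance of any of nugget3, nugget4, nugget5 from where it was at the start of the episode above 0.008 m); the arm keeps its last pose, push and grip.
It fails at once if the flat brush in the other socket is moved over 30 mm or tipped (distance of brush from where it was at the start of the episode above 0.03 m or angle between brush's own z axis and vertical above 0.5 rad).
It fails at once if the roll of copper foil is moved over 30 mm or tipped (distance of foil_roll from where it was at the start of the episode above 0.03 m or angle between foil_roll's own z axis and vertical above 0.5 rad).
It fails at once if the solder spool is moved over 30 mm or tipped (distance of spool from where it was at the start of the episode above 0.03 m or angle between spool's own z axis and vertical above 0.5 rad).
It fails at once if the jar is moved over 30 mm or tipped (distance of jar from where it was at the start of the episode above 0.03 m or angle between jar's own z axis and vertical above 0.5 rad).
It also fails if it takes over 72 s, if anything falls off the work surface, if the arm or the gripper's body presses on something with over 40 N, if the wrist force passes 120 N, or if a joint passes its speed limit or range.

## Robot

A 7-joint arm with a two-finger parallel gripper is mounted at the origin on the work surface. World frame = base frame: x ahead of the robot, y to its left, z up, the work surface at z = 0. Lengths are in mm, angles in rad, forces in N, time in s.
With the tool pointing down it reaches from about 425 to 875 mm from the base axis. Payload 8.4 kg.
Tool frame: the origin (TCP) lies between the finger pads; the fingertips stand 25 mm ahead of it and the grasp point (between the pads) lies 6 mm ahead of it; z points along the fingers, y is the line along which they close (so a half turn about z gives the same grasp; the last joint's range is limited). The gripper opens to 85 mm and grips with 20 to 120 N. Pads are 22 mm wide; open, the fingers measure 114 mm over their backs; the gripper's body (76 mm by 85 mm) begins 54 mm behind the grasp point. The pads swing forward as they close: fully open they stand 13 mm farther back than shut.
Start: joints at [1.195, 0.333, 0.04, 1.465, -0.013, 1.343, -0.059], TCP at [177.609, -625.235, 232.708] pointing down, gripper open.
Joint ranges: [-2.58, 2.58], [-0.38, 2.09], [-1.3, 1.39], [0.25, 2.4], [-1.5, 4.64], [0.08, 2.09], [-2.65, 2.65]. Speed limits (rad/s): [2.22, 2.22, 2.79, 2.79, 3.14, 3.14, 3.14].

## Interface

Orientations are given as a unit quaternion [x, y, z, w].
In Python, from bench import monitor, cams, ctrl gives the robot as it stands.
- The arm moves only by the shell command python3 -m handwheel 'ROWS' [OPENING] [FORCE]. ROWS is JSON, a list of rows, each an object with "offset": the shift along the tool's x, y, z in units of 100 mm (1.0 is 100 mm), a list of three; "turn": the turn about the tool's z in units of pi rad (1.0 is pi rad). In form: [{"offset": [tx, ty, tz], "turn": turn}, ...]. A call has 1 to 5 rows; each row is the pose to reach, as a shift and turn from the pose commanded when the call began, along the tool's axes at that moment, turning the shorter way round; what a row does not reach only later rows make up. A row lasts 1/8 s, in which the tool goes at most 62.5 mm and 10.7 degrees, less where a joint would pass 70% of its speed; a pose out of reach is approached as far as the arm can. A call with a number of a shift or a turn outside -1 to 1 is refused whole. A call with a gripper value outside its range is refused whole. OPENING is the closure, from -1 (fully open) to 1 (shut), set as the call begins (- or left out, the last holds). The fingers move at their own pace and stop on an object; FORCE is the grip in N (left out, the last holds). Time passes only in rows, so rows that repeat a pose let the fingers close. It gives the time, the measured TCP pose, the force, the opening and the grip force at its end, in the units of the state.
- monitor.get_obs(): the state, without advancing time (a new reading comes with each control period).
- cams.capture(name): name is "side" or "top"; returns the picture (384x512x3 uint8, red, green, blue); there is no depth.
- cams.camera_params(name): a dict with "intrinsics" (3x3 intrinsics, pixels), "position" and "rotation" of the camera in the world. Camera axes: x right, y down, z forward; pixel columns grow to the right and rows downward; lengths in mm; the calibration is good to about 2 mm. A picture is of the moment at which its call begins. camera_params takes no time and is no camera call.
- ctrl.job_done(): hands the job in; it is judged then, once.
The state is a dict: "time": time; "joint_positions": joint angles; "joint_velocities": joint speeds; "joint_torque": joint torques, N m; "tool_pos": TCP position; "ee_rot": TCP orientation; "force": force on the tool from outside, world axes, zero at the start; "moment": the same for the moment, N m; "grip_width": finger opening in mm; "grip_force": force on a finger pad.
Only numpy, scipy, OpenCV 4.12 (cv2) and the standard library are available. Lean on these libraries where they do the work, as an engineer would, in place of code of your own. Each camera call takes 0.05 s, during which the arm holds its last target. There are 200 camera calls.

## Working session

There is one attempt and no reset: what is moved stays moved. The work goes in short steps, Python scripts to look and compute and a shell command to move; the robot and the scene stay as the last step left them, time stands still between calls to the robot, and variables do not carry over. Pictures are saved under pics/ and viewed, at most 11 in all, crops included, and the job is handed in when it is done.

```bash
mkdir -p pics; cat > h.py <<'E'
import numpy as np, cv2
from bench import monitor, cams, ctrl
def snap(n,f):
    im=np.ascontiguousarray(cams.capture(n)); cv2.imwrite('pics/'+f,cv2.cvtColor(im,cv2.COLOR_RGB2BGR)); return im
def P(n):
    c=cams.camera_params(n); return np.array(c['intrinsics']),np.array(c['position']),np.array(c['rotation'])
def ray(n,u,v):
    K,p,R=P(n); d=R@np.linalg.inv(K)@np.array([u,v,1.]); return p,d
def onz(n,u,v,z):
    p,d=ray(n,u,v); return p+d*(z-p[2])/d[2]
def proj(n,X):
    K,p,R=P(n); q=K@(R.T@(np.array(X,float)-p)); return q[:2]/q[2]
E
python3 - <<'E'
from h import *
for n in('top','side'):
    snap(n,n+'0.png'); K,p,R=P(n); print(n,p,R[:,2]); 
o=monitor.get_obs(); print(o['tool_pos'],o['ee_rot'],proj('top',o['tool_pos']),proj('side',o['tool_pos']))
E
```

```text
Traceback (most recent call last):
IndexError: too many indices for array: array is 1-dimensional, but 2 were indexed
```

View pics/top0.png

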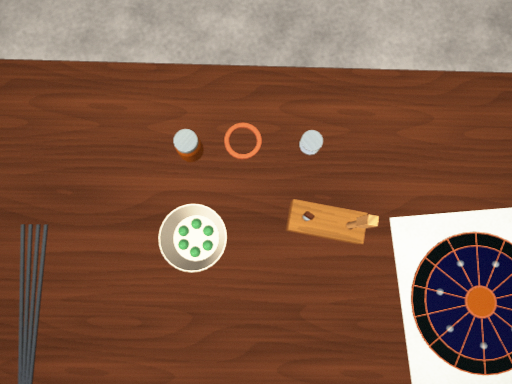

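Top view: the bowl is at (193,238) with six green nuggets. The holder is at (329,222), with the brush at (308,217) and the stirrer's handle end at (373,221). Jar is at (186,141), foil at (243,141), spool at (311,142). The rotation isn't a 3x3 matrix, so I'll check its format.

```bash
sed -i "s/np.array(c\['rotation'\])$/Rotation.from_quat(c['rotation']).as_matrix()/; 1a from scipy.spatial.transform import Rotation" h.py
python3 - <<'E'
from h import *
print(cams.camera_params('top'))
snap('side','side0.png')
for n in('top','side'):
    K,p,R=P(n); print(n,p,R[:,2]); 
o=monitor.get_obs(); print(o['tool_pos'],o['ee_rot'],proj('top',o['tool_pos']),proj('side',o['tool_pos']))
for u,v,z in((193,238,60),(329,222,55),(373,221,218),(308,217,111),(186,141,90),(243,141,12),(311,142,40)): print(onz('top',u,v,z).round())
E
```

```text
{'intrinsics': array([[383.53486521,   0.        , 258.06208274],
       [  0.        , 383.53486521, 189.75168758],
       [  0.        ,   0.        ,   1.        ]]), 'position': array([493.21976545,   4.88284635, 909.86670449]), 'rotation': array([ 0.7115758 , -0.69855286,  0.06048499, -0.04500389])}
top [493.21976545   4.88284635 909.86670449] [ 0.14895451 -0.02045656 -0.98863243]
side [289.91305223 889.73200056 888.71718117] [ 0.26748063 -0.73848832 -0.61894193]
[ 177.47485611 -624.8768686   231.91576548] [ 9.90440884e-01  1.37935917e-01 -1.59200679e-04 -7.15893561e-04] [624.95104283 446.29661883] [460.06685457  85.43126018]
[511. 128.  60.]
[ 552. -173.   55.]
[ 544. -219.  218.]
[ 558. -117.  111.]
[722. 148.  90.]
[747.  25.  12.]
[ 740. -135.   40.]
```

View pics/side0.png

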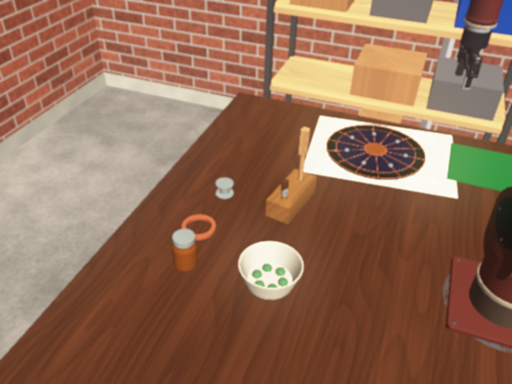

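Side view: the stirrer stands in the holder's far (-y) socket with its handle end at (304,132). The bowl is at (271,265), the brush at (285,188). Next I'll measure the holder yaw, handle yaw and bowl centre from masks.

```bash
python3 - <<'E'
from h import *
im=cv2.cvtColor(cv2.imread('pics/top0.png'),cv2.COLOR_BGR2RGB)
hsv=cv2.cvtColor(im,cv2.COLOR_RGB2HSV)
print('handle',hsv[221,374],'holder',hsv[215,329],'bowl',hsv[212,180])
# bowl: white blob
m=((hsv[...,1]<70)&(hsv[...,2]>110)).astype(np.uint8); m[:,:150]=0;m[:,240:]=0;m[:190]=0
m=cv2.morphologyEx(m,cv2.MORPH_OPEN,np.ones((2,2)))
c=max(cv2.findContours(m,0,2)[0],key=cv2.contourArea); 
pts=np.array([onz('top',u,v,60)[:2] for u,v in c[:,0]],np.float32)
print('bowl',cv2.fitEllipse(cv2.convexHull(pts)))
g=((abs(hsv[...,0].astype(int)-65)<20)&(hsv[...,1]>120)).astype(np.uint8)
n,_,s,ce=cv2.connectedComponentsWithStats(g)
nug=np.array([onz('top',*ce[i],14)[:2] for i in range(1,n) if s[i,4]>20]);print('nug',nug.round(),nug.mean(0))
h=((hsv[...,0]<25)&(hsv[...,2]>130)&(hsv[...,1]>90)).astype(np.uint8); h[:,:280]=0;h[:,385:]=0;h[:190]=0;h[255:]=0
hp=np.argwhere(h)[:,::-1]
# handle-end: bright
for u in range(364,381): print(u,[tuple(im[v,u]) [0] for v in range(210,232)])
hol=hp[hp[:,0]<366]
q=np.array([onz('top',u,v,55)[:2] for u,v in hol],np.float32); r=cv2.minAreaRect(q); print('holder',r)
cr=cv2.resize(cv2.imread('pics/top0.png')[190:255,280:390],None,fx=7,fy=7,interpolation=cv2.INTER_CUBIC); cv2.imwrite('pics/crop1.png',cr)
cr=cv2.resize(cv2.imread('pics/side0.png')[115:230,255:335],None,fx=5,fy=5,interpolation=cv2.INTER_CUBIC); 
cv2.imwrite('pics/crop2.png',cr)
E
```

```text
handle [ 23 104 251] holder [ 16 170 220] bowl [ 19  52 210]
bowl ((511.2637023925781, 127.57612609863281), (148.525390625, 149.36361694335938), 5.553709506988525)
nug [] nan
364 [np.uint8(114), np.uint8(116), np.uint8(190), np.uint8(216), np.uint8(205), np.uint8(181), np.uint8(191), np.uint8(196), np.uint8(192), np.uint8(193), np.uint8(189), np.uint8(186), np.uint8(185), np.uint8(185), np.uint8(197), np.uint8(206), np.uint8(208), np.uint8(202), np.uint8(215), np.uint8(212), np.uint8(205), np.uint8(197)]
365 [np.uint8(113), np.uint8(119), np.uint8(171), np.uint8(211), np.uint8(208), np.uint8(192), np.uint8(194), np.uint8(196), np.uint8(196), np.uint8(192), np.uint8(189), np.uint8(190), np.uint8(184), np.uint8(184), np.uint8(212), np.uint8(208), np.uint8(206), np.uint8(203), np.uint8(190), np.uint8(170), np.uint8(158), np.uint8(144)]
366 [np.uint8(114), np.uint8(117), np.uint8(149), np.uint8(205), np.uint8(193), np.uint8(192), np.uint8(196), np.uint8(196), np.uint8(193), np.uint8(192), np.uint8(192), np.uint8(185), np.uint8(182), np.uint8(182), np.uint8(215), np.uint8(209), np.uint8(2
[... 4255 characters left out ...]
(107), np.uint8(113), np.uint8(113), np.uint8(109), np.uint8(107), np.uint8(111), np.uint8(112), np.uint8(110), np.uint8(96), np.uint8(100), np.uint8(103), np.uint8(102)]
380 [np.uint8(112), np.uint8(114), np.uint8(117), np.uint8(115), np.uint8(112), np.uint8(111), np.uint8(106), np.uint8(109), np.uint8(106), np.uint8(102), np.uint8(111), np.uint8(115), np.uint8(115), np.uint8(111), np.uint8(107), np.uint8(113), np.uint8(111), np.uint8(106), np.uint8(96), np.uint8(102), np.uint8(101), np.uint8(102)]
holder ((539.0521850585938, -165.52169799804688), (176.55970764160156, 104.73895263671875), 80.35379028320312)<stdin>:13: RuntimeWarning: Mean of empty slice.
  ret = ret.dtype.type(ret / rcount)
```

View pics/crop1.png

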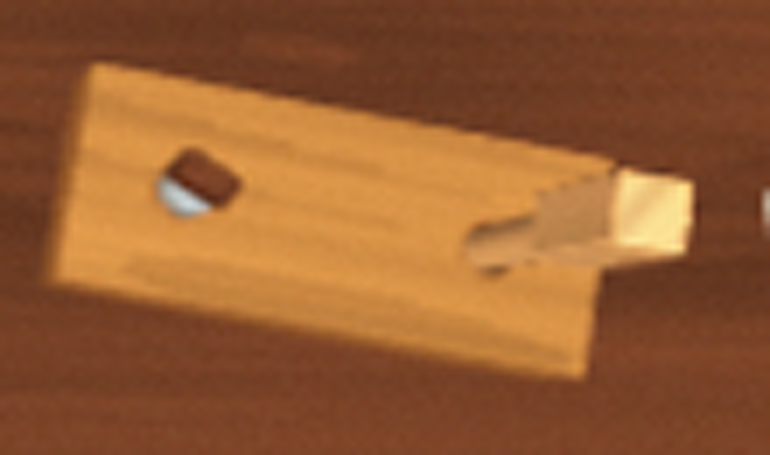

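View pics/crop2.png

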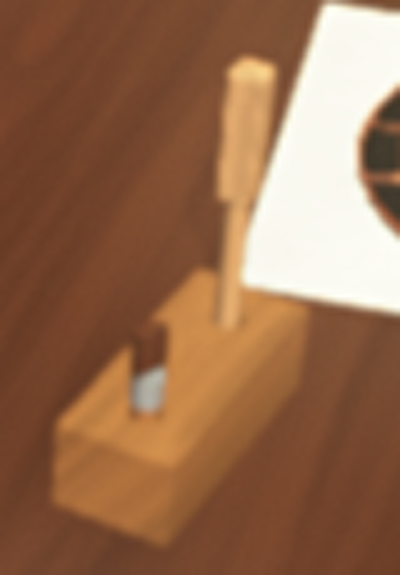

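Crops: handle-end corners at about (615,168), (692,180), (688,250), (613,238) in the crop. Holder top corners are at (95,62), (613,160), (583,380), (50,282), so the handle is nearly square with the holder.

```bash
python3 - <<'E'
from h import *
f=lambda c,z:np.array([onz('top',280+(x+.5)/7-.5,190+(y+.5)/7-.5,z)[:2] for x,y in c])
H=f([(615,168),(692,180),(688,250),(613,238)],218); B=f([(95,62),(613,160),(583,380),(50,282)],55)
for n,Q in(('handle',H),('holder',B)):
    e=np.roll(Q,-1,0)-Q; print(n,Q.mean(0).round(1),np.linalg.norm(e,axis=1).round(1),np.degrees(np.arctan2(e[:,1],e[:,0])).round(1))
d=(B[1]+B[2]-B[0]-B[3]); d/=np.linalg.norm(d); print('socket',B.mean(0)+50*d,'brush',B.mean(0)-50*d)
# side view handle end (250,65) in crop2
p1,d1=ray('top',280+652/7-.5,190+209/7-.5); p2,d2=ray('side',255+250.5/5-.5,115+67/5-.5)
t=np.linalg.lstsq(np.c_[d1,-d2],p2-p1,rcond=None)[0]; print('tri',p1+t[0]*d1,p2+t[1]*d2)
im=cv2.imread('pics/top0.png');print(im[231,183],im[252,195])
hsv=cv2.cvtColor(im,cv2.COLOR_BGR2HSV); g=cv2.inRange(hsv,(35,60,30),(95,255,255))
n,_,s,ce=cv2.connectedComponentsWithStats(g)
nug=np.array([onz('top',*ce[i],14)[:2] for i in range(1,n) if s[i,4]>20 and 150<ce[i][0]<240]);print('nug',nug.round(),nug.mean(0));np.save('nug.npy',nug)
o=monitor.get_obs();R=Rotation.from_quat(o['ee_rot']).as_matrix(); print(R.round(3), np.degrees(np.arctan2(R[1,1],R[0,1])))
print(R.T@(np.array([548,-221,232])-o['tool_pos']))
E
```

```text
handle [ 547.2 -218.6] [20.3 18.3 19.7 18.2] [-97.8 175.   82.   -3.1]
holder [ 554.4 -169.2] [169.3  71.1 171.9  72.1] [-99.7 170.8  80.6 -11.3]
socket [ 546.13639562 -218.5406301 ] brush [ 562.6660754  -119.91624323]
tri [ 547.07268213 -217.52915972  220.92865409] [ 547.33089087 -217.46972939  220.92965168]
[125 207 122] [130 210 125]
nug [[546. 129.]
 [529. 158.]
 [531. 101.]
 [498. 157.]
 [497. 101.]
 [482. 130.]] [513.94079322 129.55330841]
[[ 0.962  0.273 -0.001]
 [ 0.273 -0.962  0.001]
 [-0.    -0.001 -1.   ]] -74.14315217367175
[ 4.66778942e+02 -2.87267741e+02  2.80740915e-01]
```

```bash
python3 -m handwheel '[{"offset":[0.3,-0.18,-0.5],"turn":0},{"offset":[0.9,-0.55,-0.5],"turn":0},{"offset":[0.9,-0.55,-0.5],"turn":0}]' -1 20
python3 -m handwheel '[{"offset":[0.5,-0.3,0],"turn":0},{"offset":[0.95,-0.58,0],"turn":0},{"offset":[0.95,-0.58,0],"turn":0}]'
python3 -m handwheel '[{"offset":[0.5,-0.3,0],"turn":0},{"offset":[0.95,-0.58,0],"turn":0},{"offset":[0.95,-0.58,0],"turn":0}]'
python3 -m handwheel '[{"offset":[0.5,-0.3,0],"turn":0},{"offset":[0.95,-0.58,0],"turn":0},{"offset":[0.95,-0.58,0],"turn":0.1}]'
```

```text
time: 0.48
tool_pos: [253.6, -544.5, 283.3]
ee_rot: [0.99, 0.141, 0.001, -0.0]
force: [0.4, -0.6, 0.4]
grip_width: 85.5
grip_force: 0.0
time: 0.85
tool_pos: [328.2, -462.5, 282.4]
ee_rot: [0.99, 0.141, 0.001, -0.001]
force: [0.0, -0.9, 0.6]
grip_width: 85.6
grip_force: 0.0
time: 1.23
tool_pos: [402.8, -381.3, 282.3]
ee_rot: [0.99, 0.141, 0.0, -0.001]
force: [-0.9, -0.6, 0.7]
grip_width: 85.3
grip_force: 0.0
time: 1.6
tool_pos: [477.7, -300.0, 282.2]
ee_rot: [0.999, 0.045, 0.0, -0.001]
force: [-0.4, -0.0, -0.4]
grip_width: 85.3
grip_force: 0.0
```

```bash
python3 -m handwheel '[{"offset":[0.4,-0.4,0],"turn":0.04},{"offset":[0.766,-0.749,0],"turn":0.079},{"offset":[0.766,-0.749,0],"turn":0.079},{"offset":[0.766,-0.749,0],"turn":0.079}]'
python3 - <<'E'
from h import *
snap('top','top1.png');im=snap('side','side1.png')
o=monitor.get_obs();R=Rotation.from_quat(o['ee_rot']).as_matrix();print(o['tool_pos'],R.round(3))
print(R.T@(np.array([547,-218.3,186])-o['tool_pos']))
a=cv2.imread('pics/side1.png')[60:220,230:350];b=cv2.imread('pics/top1.png')[160:270,290:420]
cv2.imwrite('pics/c1.png',np.hstack([cv2.resize(a,(360,480)),cv2.resize(b,(425,480))]))
E
```

```text
time: 2.1
tool_pos: [544.5, -223.1, 282.1]
ee_rot: [0.997, -0.08, -0.001, 0.0]
force: [0.1, -0.8, 0.2]
grip_width: 85.3
grip_force: 0.0
[ 544.28275752 -223.44772296  282.4590479 ] [[ 0.987 -0.161 -0.001]
 [-0.161 -0.987 -0.001]
 [-0.001  0.001 -1.   ]]
[ 1.92317902 -5.58787373 96.45365431]
```

View pics/c1.png

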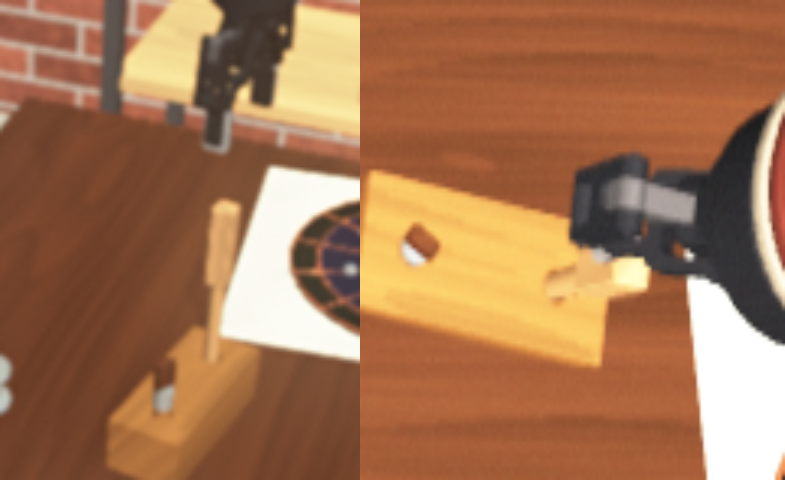

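Left: the open gripper is above the handle. Right: the near finger is at about (366,209) with the handle end at (373,221). I'll check that offset by projection before descending.

```bash
python3 - <<'E'
from h import *
o=monitor.get_obs();R=Rotation.from_quat(o['ee_rot']).as_matrix();t=np.array(o['tool_pos'])
for y in(-50,0,50):
  for z in(12,-30): print(y,z,proj('top',t+R@[0,y,z]).round(),proj('side',t+R@[0,y,z]).round())
print(proj('top',[547,-218.5,218]))
E
```

```text
-50 12 [356. 214.] [300. 119.]
-50 -30 [364. 211.] [301. 104.]
0 12 [386. 219.] [308. 110.]
0 -30 [395. 217.] [310.  96.]
50 12 [415. 224.] [316. 103.]
50 -30 [426. 223.] [318.  88.]
[372.6613482  219.52349802]
```

```bash
python3 -m handwheel '[{"offset":[0.02,-0.055,0.05],"turn":0.01},{"offset":[0.02,-0.055,0.4],"turn":0.01},{"offset":[0.02,-0.055,0.75],"turn":0.01},{"offset":[0.02,-0.055,0.965],"turn":0.01},{"offset":[0.02,-0.055,0.965],"turn":0.01}]'
python3 -m handwheel '[{"offset":[0,0,0],"turn":0},{"offset":[0,0,0],"turn":0},{"offset":[0,0,0],"turn":0},{"offset":[0,0,0],"turn":0},{"offset":[0,0,0],"turn":0}]' 1 40
python3 -m handwheel '[{"offset":[0,0,0],"turn":0},{"offset":[0,0,0],"turn":0},{"offset":[0,0,0],"turn":0},{"offset":[0,0,0],"turn":0},{"offset":[0,0,0],"turn":0}]' 1 100
python3 - <<'E'
from h import *
snap('top','top2.png');im=snap('side','side2.png')
a=cv2.imread('pics/side2.png')[60:220,230:350];b=cv2.imread('pics/top2.png')[160:270,290:420]
cv2.imwrite('pics/c2.png',np.hstack([cv2.resize(a,(360,480)),cv2.resize(b,(425,480))]))
E
```

```text
time: 2.82
tool_pos: [546.4, -217.3, 184.7]
ee_rot: [0.995, -0.096, -0.002, -0.0]
force: [-0.8, 0.6, -0.3]
grip_width: 85.4
grip_force: 0.0
time: 3.45
tool_pos: [548.6, -216.2, 186.9]
ee_rot: [0.995, -0.095, 0.001, 0.0]
force: [0.1, -1.6, 3.1]
grip_width: 19.5
grip_force: 40.3
time: 4.08
tool_pos: [548.6, -216.2, 187.0]
ee_rot: [0.995, -0.095, 0.001, 0.0]
force: [-0.1, -1.0, 5.7]
grip_width: 18.7
grip_force: 97.4
```

View pics/c2.png

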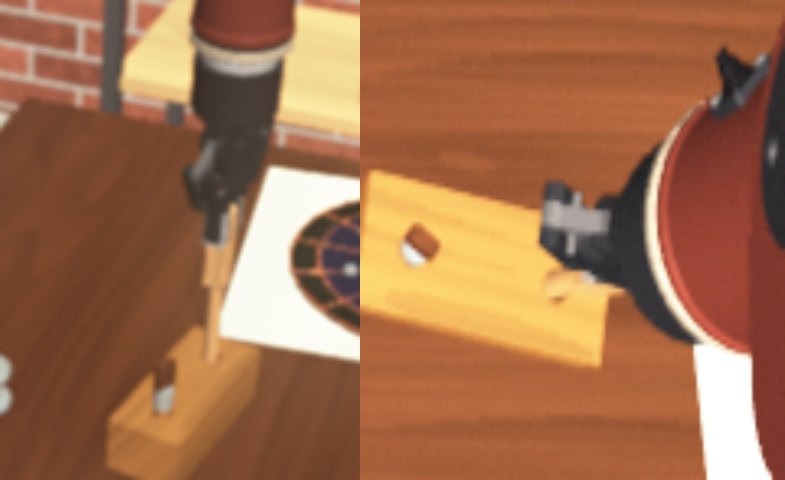

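The stirrer is gripped (width 19, 97 N) and still upright. Next I'll lift it out and carry it over the bowl.

```bash
python3 -m handwheel '[{"offset":[0,0,-0.25],"turn":0},{"offset":[0,0,-0.5],"turn":0},{"offset":[0,0,-0.8],"turn":0},{"offset":[0,0,-0.8],"turn":0}]'
python3 -m handwheel '[{"offset":[0,0,-0.4],"turn":0},{"offset":[-0.1,-0.4,-0.4],"turn":0},{"offset":[-0.25,-0.8,-0.4],"turn":0},{"offset":[-0.25,-0.8,-0.4],"turn":0}]'
python3 -m handwheel '[{"offset":[-0.1,-0.4,0],"turn":0},{"offset":[-0.25,-0.8,0],"turn":0},{"offset":[-0.25,-0.8,0],"turn":0}]'
python3 -m handwheel '[{"offset":[-0.1,-0.4,0],"turn":0},{"offset":[-0.25,-0.8,0],"turn":0},{"offset":[-0.25,-0.8,0],"turn":0}]'
python3 -m handwheel '[{"offset":[-0.1,-0.4,0],"turn":-0.03},{"offset":[-0.26,-0.916,0],"turn":-0.061},{"offset":[-0.26,-0.916,0],"turn":-0.061},{"offset":[-0.26,-0.916,0],"turn":-0.061}]'
python3 - <<'E'
from h import *
snap('top','top3.png');snap('side','side3.png')
o=monitor.get_obs();print(o['tool_pos'],o['ee_rot'],o['joint_positions'])
t=np.array(o['tool_pos'])
for n in('top','side'): print(n,'foot exp',proj(n,t-[0,0,179]),'handle exp',proj(n,t-[0,0,49]))
a=cv2.imread('pics/side3.png')[60:340,190:390];b=cv2.imread('pics/top3.png')[160:300,120:320]
cv2.imwrite('pics/c3.png',np.hstack([cv2.resize(a,(400,560)),cv2.resize(b,(400,280)).repeat(2,0)]))
E
```

```text
time: 4.68
tool_pos: [549.2, -216.0, 268.3]
ee_rot: [0.995, -0.095, 0.002, 0.0]
force: [-0.9, 0.1, -0.8]
grip_width: 18.8
grip_force: 98.1
time: 5.18
tool_pos: [538.5, -128.5, 305.4]
ee_rot: [0.996, -0.092, -0.001, -0.001]
force: [1.0, -1.1, -1.2]
grip_width: 18.8
grip_force: 98.2
time: 5.55
tool_pos: [528.9, -46.0, 305.5]
ee_rot: [0.996, -0.092, -0.001, -0.0]
force: [-0.8, -0.9, -0.7]
grip_width: 18.7
grip_force: 98.1
time: 5.92
tool_pos: [519.5, 36.6, 305.7]
ee_rot: [0.996, -0.093, -0.0, -0.0]
force: [0.8, -0.3, -0.2]
grip_width: 18.6
grip_force: 98.2
time: 6.42
tool_pos: [512.2, 127.1, 305.6]
ee_rot: [1.0, -0.0, -0.0, 0.0]
force: [-0.7, -1.2, -1.4]
grip_width: 18.6
grip_force: 98.3
[512.26151892 126.66249328 305.73756405] [ 9.99999444e-01 -9.45005240e-04 -3.57042262e-04  3.00925070e-04] [ 0.20770854  0.09147132 -0.56912022  1.62063453  0.04995136  1.44487968
 -1.93851971]
top foot exp [188.94654639 236.82774874] handle exp [176.98781567 234.72825403]
side foot exp [272.95312246 241.86124579] handle exp [276.07064238 196.00154857]
```

View pics/c3.png

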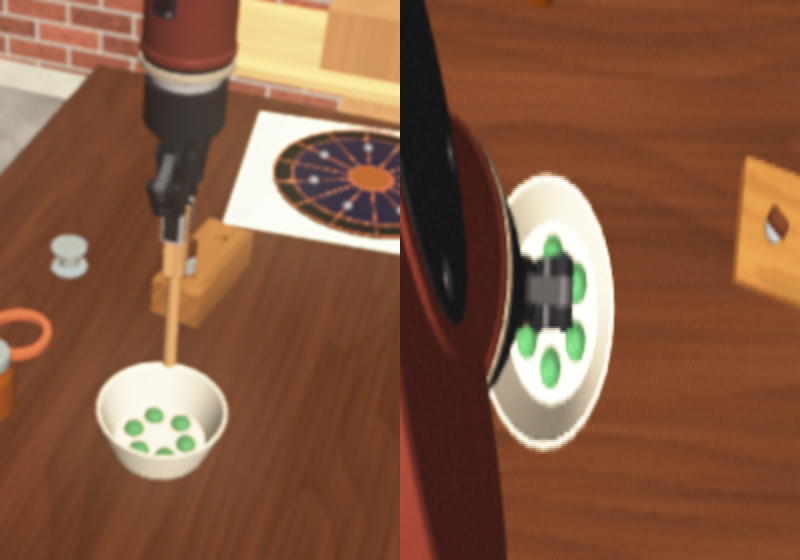

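The side view shows the foot at about (275,241), against an expected (273,242), so the stirrer is upright and centred over the bowl. Lowering it into the middle.

```bash
python3 -m handwheel '[{"offset":[0,-0.015,0.3],"turn":0},{"offset":[0,-0.015,0.6],"turn":0},{"offset":[0,-0.015,0.8],"turn":0},{"offset":[0,-0.015,0.8],"turn":0}]'
python3 -m handwheel '[{"offset":[0,0,0.12],"turn":0},{"offset":[0,0,0.24],"turn":0},{"offset":[0,0,0.36],"turn":0},{"offset":[0,0,0.36],"turn":0}]'
```

```text
time: 7.02
tool_pos: [511.3, 128.5, 224.8]
ee_rot: [1.0, -0.001, -0.001, 0.0]
force: [-0.4, -0.2, -0.8]
grip_width: 18.7
grip_force: 98.2
time: 7.52
tool_pos: [511.2, 130.1, 189.1]
ee_rot: [1.0, 0.001, -0.001, 0.0]
force: [-0.3, -0.1, -0.5]
grip_width: 18.7
grip_force: 98.2
```

```bash
python3 -m handwheel '[{"offset":[0.117,-0.068,0],"turn":0},{"offset":[0.234,-0.135,0],"turn":0},{"offset":[0.159,-0.218,0],"turn":0},{"offset":[0.056,-0.264,0],"turn":0},{"offset":[-0.056,-0.264,0],"turn":0}]'
python3 -m handwheel '[{"offset":[-0.103,0.046,0],"turn":0},{"offset":[-0.178,0.129,0],"turn":0},{"offset":[-0.213,0.236,0],"turn":0},{"offset":[-0.201,0.347,0],"turn":0},{"offset":[-0.145,0.445,0],"turn":0}]'
python3 - <<'E'
from h import *
snap('side','side4.png')
cv2.imwrite('pics/c4.png',cv2.resize(cv2.imread('pics/side4.png')[150:320,200:340],None,fx=3.4,fy=3.4))
E
```

```text
time: 8.15
tool_pos: [505.0, 157.3, 190.2]
ee_rot: [1.0, 0.001, -0.0, -0.0]
force: [0.5, 0.4, -0.5]
grip_width: 18.8
grip_force: 98.3
time: 8.78
tool_pos: [492.5, 112.5, 191.0]
ee_rot: [1.0, 0.001, 0.001, -0.001]
force: [4.3, 2.4, 1.2]
grip_width: 18.8
grip_force: 98.9
```

View pics/c4.png

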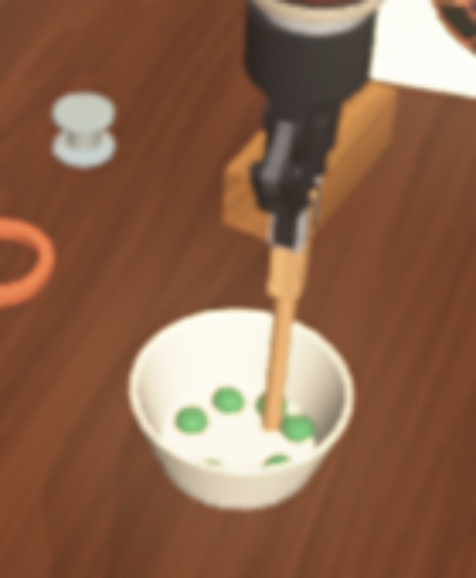

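Foot is among the nuggets at (270,425) in the crop, and all of them are inside the bowl. Continuing round.

```bash
python3 -m handwheel '[{"offset":[0.091,0.066,0.01],"turn":0},{"offset":[0.201,0.089,0.01],"turn":0},{"offset":[0.311,0.066,0.01],"turn":0},{"offset":[0.402,0,0.01],"turn":0},{"offset":[0.458,-0.098,0.01],"turn":0}]'
python3 -m handwheel '[{"offset":[0.012,-0.111,0],"turn":0},{"offset":[-0.023,-0.218,0],"turn":0},{"offset":[-0.098,-0.301,0],"turn":0},{"offset":[-0.201,-0.347,0],"turn":0},{"offset":[-0.313,-0.347,0],"turn":0}]'
python3 -m handwheel '[{"offset":[-0.103,0.046,0],"turn":0},{"offset":[-0.178,0.129,0],"turn":0},{"offset":[-0.213,0.236,0],"turn":0},{"offset":[-0.201,0.347,0],"turn":0},{"offset":[-0.145,0.445,0],"turn":0}]'
python3 -m handwheel '[{"offset":[0.091,0.066,0],"turn":0},{"offset":[0.201,0.089,0],"turn":0},{"offset":[0.311,0.066,0],"turn":0},{"offset":[0.402,0,0],"turn":0},{"offset":[0.458,-0.098,0],"turn":0}]'
python3 - <<'E'
from h import *
snap('side','side5.png')
cv2.imwrite('pics/c5.png',cv2.resize(cv2.imread('pics/side5.png')[150:320,200:340],None,fx=3.4,fy=3.4))
E
```

```text
time: 9.45
tool_pos: [537.0, 122.3, 188.3]
ee_rot: [1.0, 0.001, -0.001, 0.0]
force: [-1.2, 2.1, -1.1]
grip_width: 18.7
grip_force: 98.7
time: 10.07
tool_pos: [506.1, 155.2, 189.6]
ee_rot: [1.0, 0.0, 0.001, 0.001]
force: [1.1, -5.4, -0.6]
grip_width: 19.0
grip_force: 99.0
time: 10.7
tool_pos: [492.6, 112.8, 189.8]
ee_rot: [1.0, 0.001, 0.001, -0.001]
force: [3.9, 4.4, 1.1]
grip_width: 18.3
grip_force: 99.4
time: 11.32
tool_pos: [536.9, 121.9, 188.4]
ee_rot: [1.0, 0.0, -0.002, 0.001]
force: [-4.2, 0.2, 0.5]
grip_width: 18.6
grip_force: 99.4
```

View pics/c5.png

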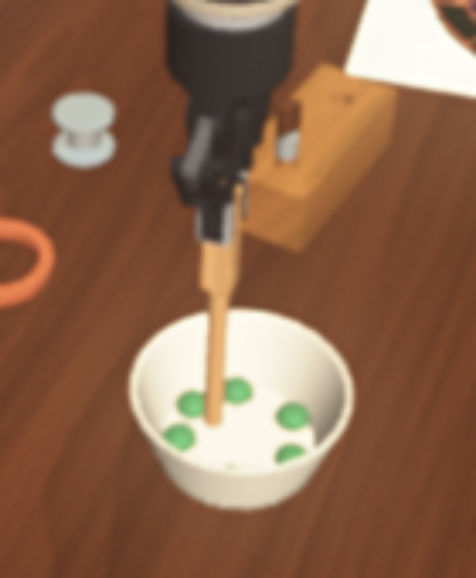

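Two rounds are done: nuggets at about (190,403), (237,390), (293,415), (180,437), (290,455), plus one behind the near wall, all in the bowl. Now lift out, turn a quarter while high, and check the nuggets.

```bash
python3 -m handwheel '[{"offset":[-0.05,0,-0.15],"turn":0},{"offset":[-0.08,0,-0.4],"turn":0},{"offset":[-0.08,0,-0.7],"turn":0},{"offset":[-0.08,0,-0.9],"turn":0},{"offset":[-0.08,0,-0.9],"turn":0}]'
python3 -m handwheel '[{"offset":[-0.1,0.2,-0.1],"turn":0.05},{"offset":[-0.1,0.5,-0.1],"turn":0.1},{"offset":[-0.1,0.9,-0.1],"turn":0.15},{"offset":[-0.1,0.9,-0.1],"turn":0.2},{"offset":[-0.1,0.9,-0.1],"turn":0.25}]'
python3 -m handwheel '[{"offset":[0,0,0],"turn":0.05},{"offset":[0,0,0],"turn":0.1},{"offset":[0,0,0],"turn":0.15},{"offset":[0,0,0],"turn":0.2},{"offset":[0,0,0],"turn":0.25}]'
python3 - <<'E'
from h import *
o=monitor.get_obs();R=Rotation.from_quat(o['ee_rot']).as_matrix();t=o['tool_pos'];print(t,R.round(2),o['joint_positions'])
n0=np.load('nug.npy')
for n in('top','side'):
    im=snap(n,n+'6.png');hsv=cv2.cvtColor(im,cv2.COLOR_RGB2HSV)
    g=cv2.inRange(hsv,(35,60,30),(95,255,255));k,_,s,ce=cv2.connectedComponentsWithStats(g)
    for i in range(1,k):
        p=onz(n,*ce[i],14)[:2]
        if s[i,4]>8 and np.hypot(*(p-[512,128.5]))<90: print(n,s[i,4],p.round(),'nearest start',np.linalg.norm(n0-p,axis=1).min().round(1))
E
```

```text
time: 12.0
tool_pos: [530.5, 121.9, 281.9]
ee_rot: [1.0, 0.0, 0.003, -0.0]
force: [0.1, -0.5, -1.1]
grip_width: 18.8
grip_force: 99.3
time: 12.62
tool_pos: [519.2, 31.0, 288.6]
ee_rot: [0.923, -0.385, -0.0, 0.0]
force: [1.1, 1.2, -0.6]
grip_width: 18.6
grip_force: 99.3
time: 13.25
tool_pos: [524.5, 25.1, 269.9]
ee_rot: [0.884, -0.467, -0.021, 0.012]
force: [0.6, 0.2, -1.4]
grip_width: 19.0
grip_force: 99.4
[524.50316317  25.05669502 269.90400201] [[ 0.56 -0.83 -0.05]
 [-0.83 -0.56 -0.  ]
 [-0.03  0.04 -1.  ]] [-0.69681288  0.09369164  0.614228    1.69873727 -0.05619436  1.41480523
 -2.61725079]
side 54 [528.  92.] nearest start 10.0
side 56 [552. 116.] nearest start 14.4
side 60 [484. 100.] nearest start 13.9
side 53 [550. 147.] nearest start 18.4
side 31 [476. 133.] nearest start 6.7
```

```bash
python3 -m handwheel '[{"offset":[0,0,-0.1],"turn":-0.05},{"offset":[0,0,-0.15],"turn":-0.1},{"offset":[0,0,-0.15],"turn":-0.15},{"offset":[0,0,-0.15],"turn":-0.2},{"offset":[0,0,-0.15],"turn":-0.25}]'
python3 -m handwheel '[{"offset":[0,0,0],"turn":-0.05},{"offset":[0,0,0],"turn":-0.1},{"offset":[0,0,0],"turn":-0.15},{"offset":[0,0,0],"turn":-0.2},{"offset":[0,0,0],"turn":-0.25}]'
python3 -m handwheel '[{"offset":[0,0,0],"turn":-0.05},{"offset":[0,0,0],"turn":-0.1},{"offset":[0,0,0],"turn":-0.15},{"offset":[0,0,0],"turn":-0.2},{"offset":[0,0,0],"turn":-0.25}]'
python3 - <<'E'
from h import *
o=monitor.get_obs();R=Rotation.from_quat(o['ee_rot']).as_matrix();t=o['tool_pos'];print(t,R.round(2),o['joint_positions'].round(2))
print('need turn',-np.arctan2(R[0,0],R[1,0])/np.pi)
def find(n,f):
    im=cv2.imread(f);hsv=cv2.cvtColor(im,cv2.COLOR_BGR2HSV)
    g=cv2.inRange(hsv,(35,60,30),(95,255,255));k,_,s,ce=cv2.connectedComponentsWithStats(g)
    return [(s[i,4],onz(n,*ce[i],14)[:2].round()) for i in range(1,k) if s[i,4]>8 and np.hypot(*(onz(n,*ce[i],14)[:2]-[512,128.5]))<90]
snap('top','top7.png');snap('side','side7.png')
for n,f in(('side','side0'),('side','side7'),('top','top7')): print(f,find(n,'pics/'+f+'.png'))
E
```

```text
time: 13.98
tool_pos: [525.4, 25.4, 285.4]
ee_rot: [0.996, -0.09, -0.024, 0.003]
force: [-0.5, 0.5, -0.9]
grip_width: 18.7
grip_force: 99.2
time: 14.6
tool_pos: [525.4, 25.4, 285.4]
ee_rot: [0.954, 0.298, -0.023, -0.006]
force: [-0.3, -0.6, -0.3]
grip_width: 18.9
grip_force: 99.2
time: 15.22
tool_pos: [525.4, 25.4, 285.4]
ee_rot: [0.768, 0.641, -0.019, -0.014]
force: [0.4, -0.4, -1.2]
grip_width: 18.5
grip_force: 99.2
[525.40794723  25.36870675 285.38678132] [[ 0.18  0.98 -0.05]
 [ 0.98 -0.18 -0.  ]
 [-0.01 -0.05 -1.  ]] [-0.57  0.09  0.48  1.67 -0.04  1.45 -0.27]
need turn -0.05720602044663561
side0 [(np.int32(55), array([530., 103.])), (np.int32(58), array([497., 103.])), (np.int32(60), array([546., 131.])), (np.int32(61), array([482., 131.])), (np.int32(30), array([529., 155.])), (np.int32(20), array([501., 151.]))]
side7 [(np.int32(55), array([528.,  92.])), (np.int32(56), array([552., 116.])), (np.int32(59), array([483., 100.])), (np.int32(53), array([550., 147.])), (np.int32(32), array([476., 133.]))]
top7 []
```

Four of the visible nuggets lie more than 11 mm from every starting place. Now I'll put the foot down outside the bowl's -y rim and lean the stirrer over the fixed rim with a lighter grip.

```bash
python3 -m handwheel '[{"offset":[0,0,0.1],"turn":-0.057},{"offset":[0,0,0.35],"turn":-0.057},{"offset":[0,0,0.6],"turn":-0.057},{"offset":[0,0,0.8],"turn":-0.057},{"offset":[0,0,0.8],"turn":-0.057}]' - 40
python3 -m handwheel '[{"offset":[0.16,0,0.05],"turn":0},{"offset":[0.32,0,0.1],"turn":0},{"offset":[0.48,0,0.18],"turn":0},{"offset":[0.64,0,0.26],"turn":0},{"offset":[0.8,0,0.35],"turn":0}]'
python3 - <<'E'
from h import *
snap('side','side8.png')
o=monitor.get_obs();print(o['joint_positions'].round(2),Rotation.from_quat(o['ee_rot']).as_matrix().round(2))
cv2.imwrite('pics/c8.png',cv2.resize(cv2.imread('pics/side8.png')[100:320,180:380],None,fx=2.6,fy=2.6))
E
```

```text
time: 15.95
tool_pos: [520.8, 25.2, 204.4]
ee_rot: [0.71, 0.703, -0.019, -0.017]
force: [-0.2, 1.0, -0.3]
grip_width: 18.4
grip_force: 99.2
time: 16.58
tool_pos: [521.5, 106.1, 171.1]
ee_rot: [0.709, 0.705, -0.017, -0.015]
force: [1.8, -4.1, 5.5]
grip_width: 18.8
grip_force: 101.6
[-0.65  0.17  0.41  1.81 -0.08  1.21 -0.21] [[ 0.    1.   -0.05]
 [ 1.   -0.   -0.  ]
 [-0.   -0.05 -1.  ]]
```

View pics/c8.png

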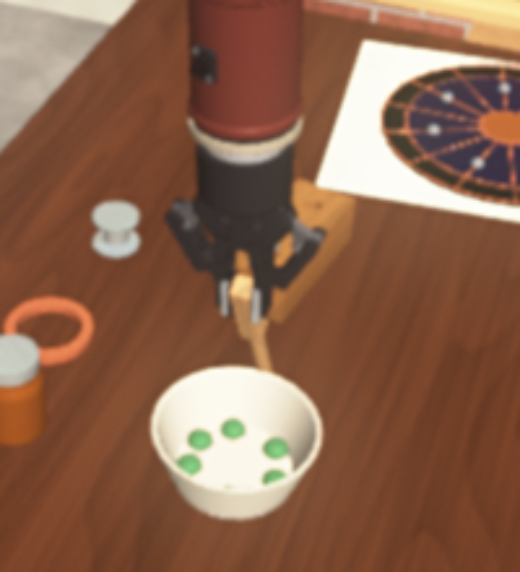

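The stirrer is pivoting over the rim: handle end at (240,290) towards the camera, rod passing behind the bowl at (265,355). Continuing the sweep.

```bash
python3 -m handwheel '[{"offset":[0.16,0,0.1],"turn":0},{"offset":[0.32,0,0.2],"turn":0},{"offset":[0.48,0,0.3],"turn":0},{"offset":[0.64,0,0.4],"turn":0},{"offset":[0.78,0,0.45],"turn":0}]'
python3 -m handwheel '[{"offset":[0.05,0,-0.25],"turn":0},{"offset":[0.05,0,-0.6],"turn":0},{"offset":[0.05,0,-0.95],"turn":0},{"offset":[0.05,0,-1],"turn":0}]' 1 100
python3 -m handwheel '[{"offset":[0,0,-0.3],"turn":0},{"offset":[0,0,-0.5],"turn":0},{"offset":[0,0,-0.5],"turn":0},{"offset":[0,0,-0.5],"turn":0}]' 
python3 - <<'E'
from h import *
snap('side','side9.png');snap('top','top9.png')
a=cv2.imread('pics/side9.png')[60:320,160:360]
b=cv2.imread('pics/top9.png')
cv2.imwrite('pics/c9.png',np.hstack([cv2.resize(a,(400,520)),cv2.resize(b[150:350,60:210],(390,520))]))
E
```

```text
time: 17.25
tool_pos: [518.6, 182.6, 124.6]
ee_rot: [0.71, 0.704, -0.019, -0.015]
force: [-0.2, -8.0, 3.0]
grip_width: 19.2
grip_force: 102.8
time: 17.75
tool_pos: [524.8, 190.3, 227.7]
ee_rot: [0.709, 0.705, -0.016, -0.016]
force: [0.5, -0.2, -1.4]
grip_width: 19.0
grip_force: 102.5
time: 18.25
tool_pos: [525.6, 189.0, 273.6]
ee_rot: [0.709, 0.705, -0.019, -0.016]
force: [-0.3, -0.4, -0.5]
grip_width: 18.6
grip_force: 102.5
```

View pics/c9.png

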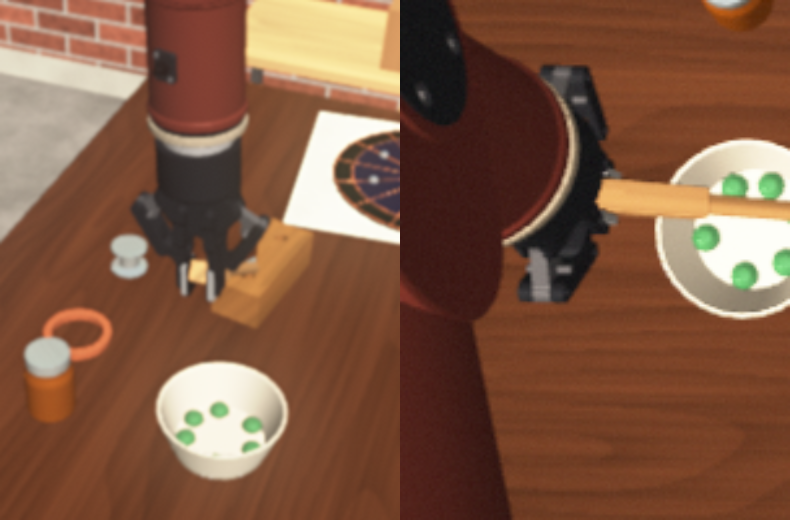

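Top view: the stirrer lies well over, its rod crossing above the bowl, with nuggets visible below. I'll compute the lean from the foot's pixel and the known length.

```bash
python3 - <<'E'
from h import *
im=cv2.imread('pics/top9.png');hsv=cv2.cvtColor(im,cv2.COLOR_BGR2HSV)
o=monitor.get_obs();R=Rotation.from_quat(o['ee_rot']).as_matrix();g=np.array(o['tool_pos'])+R@[0,0,6]
m=cv2.inRange(hsv,(10,80,170),(25,200,255)); m[:,:130]=0;m[:215]=0;m[245:]=0;m[:,270:]=0
k,l,s,ce=cv2.connectedComponentsWithStats(m);i=1+s[1:,4].argmax();ys,xs=np.where(l==i);u=xs.max();v=ys[xs>u-3].mean();print('foot px',u,v,s[i])
for a in range(40,100,5):
    x=np.radians(a);print(a,proj('top',g+R@np.array([-np.sin(x),0,np.cos(x)])*172).round(1),end=' ')
gm=cv2.inRange(hsv,(35,60,30),(95,255,255));k,_,s,ce=cv2.connectedComponentsWithStats(gm)
n0=np.load('nug.npy')
for i in range(1,k):
    p=onz('top',*ce[i],14)[:2]
    if s[i,4]>8 and np.hypot(*(p-[512,128.5]))<90: print('\n',s[i,4],p.round(),np.linalg.norm(n0-p,axis=1).min().round(1),end='')
print('\n',np.abs(o['joint_velocities']).max(),o['grip_force'])
E
```

```text
foot px 243 233.75 [ 135  219  109   19 1001]
40 [212.9 234.2] 45 [218.  233.9] 50 [222.8 233.5] 55 [227.1 233.1] 60 [231.  232.6] 65 [234.4 232.1] 70 [237.2 231.5] 75 [239.5 230.8] 80 [241.2 230.1] 85 [242.1 229.3] 90 [242.3 228.4] 95 [241.7 227.5] 
 71 [552. 147.] 18.8
 81 [552. 115.] 15.6
 9 [519.  92.] 15.0
 86 [505. 171.] 15.6
 84 [484.  99.] 13.5
 87 [472. 135.] 11.6
 0.006600323023062356 102.4874496459961
```

All six nuggets are in the bowl and at least 11 mm from every starting place. The lean works out at 60° or more, both ends are well above 120 mm, and the arm is still.

```bash
python3 -c "
from bench import ctrl; print(ctrl.job_done())"
```

```text
the job is handed in; nothing more can be done
None
```

The job is handed in, with no verdict returned: I drew the stirrer, circled the nuggets about twice (all six in the bowl, shifted over 11 mm), and hold it still, leaning at least 60° by my estimate, its foot over 160 mm up; brush, foil, spool and jar were not touched.

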